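# Pack the corner clamps away after a glue-up

## Task

The glue-up is finished, so clear the bench: lift the lid off the red toolbox (its clips are already undone) and set it down the right way up on the bench beside the box, pack every corner clamp that is lying about into the toolbox, and then put the lid back on so that it sits down fully on the rim all round. Also stand the glue bottle that has been knocked over upright on the bench again; leave the mug, the combination square and the tape measure where they are.

Things in the scene. Friction and masses are not known exactly. Their poses are not given: they have to be found in the camera images.
- toolbox: open red steel toolbox tray, fixed in place, 340 mm long (x), 200 mm wide (y), rim 82 mm high, walls 4 mm, inner floor 4 mm above the bench. Origin: centre of its underside; z up. Loose lid on top at the start
- lid_handle (a point): loose toolbox lid, 0.35 kg: centre of its black bar handle, 130 mm long (x), 22 wide (y), 16 high, 24 mm free beneath. z up. 147 mm above the toolbox's origin when seated and centred (either way round), 79 mm above the bench when the lid lies there. Lid 360 x 220 mm; its flared skirt goes outside the box walls, reaching 14 mm below the rim, 3.5 mm play, 7 mm at its mouth
- clamp1_mid (a point): aluminium corner clamp lying flat, 132 x 66 x 48 mm high, 0.28 kg; may be absent. The point: centre of its spine block, 24 mm above its underside. Block 30 mm long (x), 24 wide (y), 48 high, free on both sides: pinch it across y. z up. x points to the right-angled fence (reaches 77 mm ahead, 36 high, arms 33 mm to each side, over 30 mm ahead); screw with 50 mm tommy bar reaches 55 mm back
- clamp2_mid (a point): another corner clamp, as clamp1_mid; may be absent
- clamp3_mid (a point): another corner clamp, as clamp1_mid; may be absent
- clamp4_mid (a point): another corner clamp, as clamp1_mid; may be absent
- bottle_mid (a point): white plastic glue bottle, square section 48 x 48 mm (x, y), 142 mm long over its grey screw cap (28 mm across), 0.18 to 0.38 kg, closed, lying on its side at the start. The point is on its axis 65 mm from the flat base, near its centre of mass; the straight body reaches 115 mm from the base. z points from base to cap (up when it stands)
- mug_mid (a point): white ceramic mug, 80 mm across, 92 mm high, standing; the point is at its centre; leave it alone
- square_mid (a point): steel combination square lying flat, 300 mm blade (along x) in a 105 mm head, 20 mm high; the point is the middle of the blade; leave it alone
- tape_mid (a point): tape measure, 72 by 68 by 40 mm high, lying flat; the point is at its centre; leave it alone

How it is judged:
On the way, in this order (a step that is already met when the one before it is completed fails the run):
1. the lid has been taken off and lies the right way up on the bench beside the toolbox (horizontal distance between lid_handle and toolbox above 0.19 m and height (world z) of lid_handle below 0.1 m and angle between lid_handle's own z axis and vertical below 0.15 rad), for 0.2 s.
2. every corner clamp lies in the open toolbox (x of clamp1_mid in the frame of toolbox between -0.166 and 0.166 m and y of clamp1_mid in the frame of toolbox between -0.096 and 0.096 m and z of clamp1_mid in the frame of toolbox between 0.005 and 0.08 m and x of clamp2_mid in the frame of toolbox between -0.166 and 0.166 m and y of clamp2_mid in the frame of toolbox between -0.096 and 0.096 m and z of clamp2_mid in the frame of toolbox between 0.005 and 0.08 m and x of clamp3_mid in the frame of toolbox between -0.166 and 0.166 m and y of clamp3_mid in the frame of toolbox between -0.096 and 0.096 m and z of clamp3_mid in the frame of toolbox between 0.005 and 0.08 m and x of clamp4_mid in the frame of toolbox between -0.166 and 0.166 m and y of clamp4_mid in the frame of toolbox between -0.096 and 0.096 m and z of clamp4_mid in the frame of toolbox between 0.005 and 0.08 m), for 0.2 s.
At the end, for the whole second after the job is handed in: every clamp present lies inside the toolbox; the lid is seated on the rim (within 8 mm of centred, its height within 6 mm, tilted less than 0.04 rad, lined up with the box within 0.06 rad, either way round); the bottle stands upright on the bench (tilt under 0.1 rad) (all of step 2 and x of lid_handle in the frame of toolbox between -0.008 and 0.008 m and y of lid_handle in the frame of toolbox between -0.008 and 0.008 m and z of lid_handle in the frame of toolbox between 0.141 and 0.153 m and angle between lid_handle's own z axis and vertical below 0.04 rad and angle between the x axis of lid_handle and the x axis of toolbox, either way round below 0.06 rad and angle between bottle_mid's own z axis and vertical below 0.1 rad and height (world z) of bottle_mid between 0.058 and 0.072 m); the robot touches nothing.
It fails at once if the mug is shoved more than 40 mm or knocked over (distance of mug_mid from where it was at the start of the episode above 0.04 m or angle between mug_mid's own z axis and vertical above 0.5 rad).
It fails at once if the combination square is shoved more than 40 mm (distance of square_mid from where it was at the start of the episode above 0.04 m).
It fails at once if the tape measure is shoved more than 40 mm (distance of tape_mid from where it was at the start of the episode above 0.04 m).
Of clamp1, clamp2, clamp3, clamp4 only 2 to 4 are there at a start; the rules pass over those that are not, and their reading is None.
At some moment in a run one of clamp1, clamp2, clamp3, clamp4 may be knocked a few centimetres aside while the robot is not near it.
Once in a run the grip may slacken for a moment while it holds something.
It also fails if it takes over 210 s, if anything falls off the work surface, if the arm or the gripper's body presses on something with over 40 N, if the wrist force passes 120 N, or if a joint passes its speed limit or range.

## Robot

A 6-joint arm with a two-finger parallel gripper is mounted at the origin on the work surface. World frame = base frame: x ahead of the robot, y to its left, z up, the work surface at z = 0. Lengths are in m, angles in rad, forces in N, time in s.
With the tool pointing down it reaches from about 0.25 to 0.775 m from the base axis. Payload 4 kg.
Tool frame: the origin (TCP) lies between the finger pads; the fingertips stand 22 mm ahead of it and the grasp point (between the pads) lies 3 mm ahead of it; z points along the fingers, y is the line along which they close (so a half turn about z gives the same grasp; the last joint's range is limited). The gripper opens to 94 mm and grips with 3 to 60 N. Pads are 16 mm wide; open, the fingers measure 119 mm over their backs; the gripper's body (75 mm by 177 mm) begins 78 mm behind the grasp point.
Start: joints at [1.103, 0.087, 1.371, -0, 1.684, -0.103], TCP at [0.196, 0.514, 0.228] pointing down, gripper open.
Joint ranges: [-3.1, 3.1], [-0.76, 2.03], [0.27, 2.55], [-1.08, 4.22], [0.17, 2.65], [-2.57, 2.57]. Speed limits (rad/s): [2.79, 2.79, 3.14, 3.14, 3.14, 3.14].

## Interface

Orientations are given as a rotation vector (axis times angle).
In Python, from station import telemetry, optics, order, nets gives the robot as it stands. The module is installed in compiled form; this text tells all that it offers.
- The arm moves only by the shell command python3 -m jog 'ROWS' [OPENING]. ROWS is JSON, a list of rows, each a list of 2 entries, a list of its own where there are three numbers: the shift along the tool's x, y, z in units of 40 mm (1.0 is 40 mm), then the turn, a rotation vector about the tool's x, y, z in units of 0.12 rad (1.0 is 0.12 rad). A call has 1 to 8 rows; each row shifts and turns the commanded pose from where the row before left it, along the tool's axes as they then stand; what a row does not reach is not made up. A row lasts 1/12 s, in which the tool goes at most 41.7 mm and 7.16 degrees, less where a joint would pass 70% of its speed; a pose out of reach is approached as far as the arm can. A call with a number of a shift or a turn outside -1 to 1 is refused whole. A call with a gripper value outside its range is refused whole. OPENING is the opening, from 0 (shut) to 1 (fully open), set as the call begins (- or left out, the last holds). The fingers move at their own pace and stop on an object; the grip force is fixed at half the most. Time passes only in rows, so rows that do not move let the fingers close. It gives the time, the measured TCP pose, the force, the opening and the grip force at its end, in the units of the state.
- telemetry.read_state(): the state, without advancing time (a new reading comes with each control period).
- optics.camera(name): name is "side" or "top"; returns (picture, depth): 400x640x3 uint8, blue, green, red; 400x640 float32, m along the optical axis (not along the pixel's ray), 0 where there is no reading.
- optics.camera_model(name): a dict with "intrinsics" (3x3 intrinsics, pixels), "k1" (the pictures are not rectified: a ray, as slopes to the right and down, at radius r is drawn at 1 + k1 r^2 times it, then the intrinsics apply), "R" (3x3) and "t" (3): a world point X has camera coordinates R X + t. Camera axes: x right, y down, z forward; pixel columns grow to the right and rows downward; lengths in m; the calibration is good to about 2 mm. A picture is of the moment at which its call begins. camera_model takes no time and is no camera call.
- order.job_done(): hands the job in; it is judged then, once.
Trained networks look in the newest picture that a camera, given by its name, has taken for a name from the list of things; names that differ only in an ending like _2 or _b are one class to them, and where a whole thing is asked for, a point or a joint stands for the part that bears it (a point fixed in the world has none). Each returns a list of dicts, best first, with "p" (0 to 1); they miss things now and then, are a little off and sometimes report something else, mostly with a low value. They report only what shows in the picture. A call takes as long as a camera call.
- nets.boxes_of(camera, query): "bbox" ([centre column, centre row, width, height] in pixels, round what is visible of it).
- nets.spot_point(camera, query): "location" ([column, row] in pixels: a listed point, or the origin of a listed thing).
The state is a dict: "time": time; "q": joint angles; "joint_vel": joint speeds; "joint_efforts": joint torques, N m; "position": TCP position; "tool_rot": TCP orientation; "ft_force": force on the tool from outside, world axes, zero at the start; "ft_torque": the same for the moment, N m; "width": finger opening in m; "gripper_force": force on a finger pad.
Only numpy, scipy, OpenCV 4.12 (cv2) and the standard library are available. Lean on these libraries where they do the work, as an engineer would, in place of code of your own. Each camera call takes 0.05 s, during which the arm holds its last target. There are 200 camera calls.

## Working session

There is one attempt and no reset: what is moved stays moved. The work goes in short steps, Python scripts to look and compute and a shell command to move; the robot and the scene stay as the last step left them, time stands still between calls to the robot, and variables do not carry over. Pictures are saved under pics/ and viewed, at most 14 in all, crops included, and the job is handed in when it is done.

```bash
mkdir -p pics
cat > h.py <<'E'
import numpy as np,cv2,json
from scipy.spatial.transform import Rotation as Ro
from station import telemetry,optics,order,nets
def ray(cam,px):
    m=optics.camera_model(cam);K=np.array(m["intrinsics"])
    d=cv2.undistortPoints(np.array([[px]],float),K,np.array([m["k1"],0,0,0.]))[0,0]
    return d,np.array(m["R"]),np.array(m["t"])
def atz(cam,px,z):
    d,R,t=ray(cam,px);c=-R.T@t;v=R.T@np.array([d[0],d[1],1]);return c+v*(z-c[2])/v[2]
def bydepth(cam,px,D):
    d,R,t=ray(cam,px);return R.T@(np.array([d[0],d[1],1])*D-t)
def cloud(cam,depth):
    m=optics.camera_model(cam);K=np.array(m["intrinsics"]);h,w=depth.shape
    g=np.stack(np.meshgrid(np.arange(w),np.arange(h)),-1).reshape(-1,1,2).astype(float)
    d=cv2.undistortPoints(g,K,np.array([m["k1"],0,0,0.]))[:,0].reshape(h,w,2)
    P=np.dstack([d,np.ones((h,w))])*depth[...,None]
    X=(P-np.array(m["t"]))@np.array(m["R"]);X[depth==0]=np.nan;return X
def tcp():
    s=telemetry.read_state();return np.array(s["position"]),Ro.from_rotvec(s["tool_rot"])
def go(target,yaw=None):
    """print shift (tool axes, 40mm units) and turn about tool z (0.12 units) to reach target; yaw= direction of tool x"""
    p,R=tcp();d=R.inv().apply(np.array(target)-p)/0.04
    x=R.as_matrix()[:,0];y=np.arctan2(x[1],x[0]);out=[d.round(2).tolist(),'toolx yaw',round(y,3),'tilt',R.as_matrix()[:,2].round(3).tolist()]
    if yaw is not None:
        a=-((yaw-y+np.pi/2)%np.pi-np.pi/2);out+=['turnz',round(a/0.12,2)]
    print(*out)
E
cat > a.py <<'E'
from h import *
s=telemetry.read_state();print(s)
for c in("top","side"):
    im,D=optics.camera(c);cv2.imwrite(f"pics/{c}0.png",im);np.save(f"{c}0.npy",D)
    m=optics.camera_model(c);print(c,m)
    for q in["toolbox","lid_handle","clamp1_mid","bottle_mid","mug_mid","square_mid","tape_mid"]:
        print(q,[(np.round(r["location"]).tolist(),round(r["p"],2),bydepth(c,r["location"],D[min(399,int(r["location"][1])),min(639,int(r["location"][0]))]).round(3).tolist()) for r in nets.spot_point(c,q) if r["p"]>.2])
E
python3 a.py
```

```text
{'time': 0.0, 'q': array([ 1.10289681e+00,  8.79537581e-02,  1.37221668e+00, -4.04421618e-06,
        1.68362192e+00, -1.03083569e-01]), 'joint_vel': array([-2.24703973e-05, -3.26337651e-04,  8.92057229e-04, -3.68495966e-06,
        9.39711564e-04, -1.11771106e-03]), 'joint_efforts': array([-9.46435080e-06, -3.40185606e+01, -3.02426791e+01,  7.17873336e-02,
        3.31703515e-02, -1.58574053e-04]), 'position': array([0.19599894, 0.51335861, 0.22632389]), 'tool_rot': array([-0.56976771, -3.08886554,  0.00331656]), 'ft_force': array([ 0.17571008, -0.07587011,  0.48151085]), 'ft_torque': array([ 0.01756458,  0.00408779, -0.01231354]), 'gripper_force': 0.0, 'width': 0.09386785454271093}
top {'intrinsics': array([[391.89279427,   0.        , 317.15079102],
       [  0.        , 391.89279427, 199.68127017],
       [  0.        ,   0.        ,   1.        ]]), 'k1': -0.04479700366490023, 'R': array([[-0.01935839, -0.99979205, -0.00641233],
       [-0.99278602,  0.01998098, -0.11822304],
       [ 0.11832658,  0.00407746, -0.99296636]]), 't': array([-0.07705094,  0.54263125,  0.92174873])}
t
[... 483 characters left out ...]
([[463.56074043,   0.        , 312.57587077],
       [  0.        , 463.56074043, 195.2802259 ],
       [  0.        ,   0.        ,   1.        ]]), 'k1': -0.10137963878507722, 'R': array([[ 0.9665466 , -0.25646388, -0.00373329],
       [-0.14224939, -0.52387622, -0.83983261],
       [ 0.21343095,  0.81226842, -0.54283261]]), 't': array([-0.56095637,  0.11688836,  1.11248115])}
toolbox []
lid_handle [([291.0, 127.0], 0.69, [0.637, 0.526, -0.001])]
clamp1_mid []
bottle_mid [([314.0, 324.0], 0.59, [0.469, -0.429, 0.047])]
mug_mid [([211.0, 274.0], 0.69, [0.299, -0.279, 0.078])]
square_mid [([386.0, 201.0], 0.95, [0.777, -0.03, 0.008])]
tape_mid [([412.0, 273.0], 0.87, [0.704, -0.346, 0.042])]
```

View pics/top0.png

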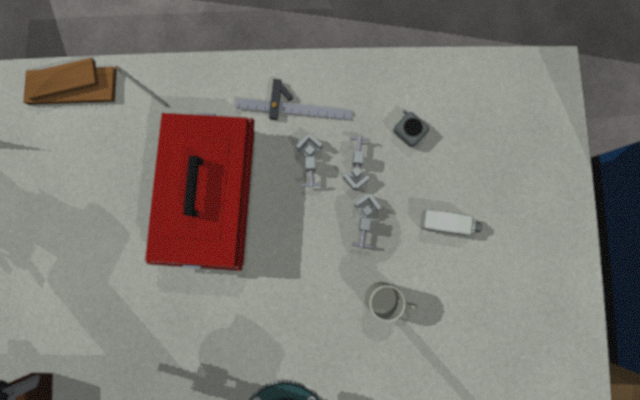

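View pics/side0.png

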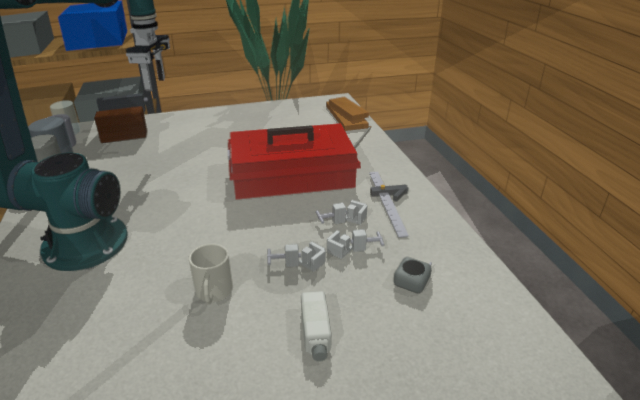

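The top view shows the box at columns 147–253 with the lid handle at (192,187). There are three clamps, at about (311,163), (357,157) and (364,223). The bottle lies at (448,222) with its cap to the right, the tape is at (411,128), the square at (295,108) and the mug at (387,303). The side view agrees. Next I measure from the depth.

```bash
cat > b.py <<'E'
from h import *
T=cloud("top",np.load("top0.npy"));S=cloud("side",np.load("side0.npy"))
def pca(P):
    c=P.mean(0);u,s,v=np.linalg.svd(P-c,full_matrices=False);return v[0]
def rect(P):
    r=cv2.minAreaRect((P[:,:2]*1000).astype(np.float32));return np.round(r[0],1),np.round(r[1],1),round(r[2],1)
for n,X in(("top",T),("side",S)):
    P=X.reshape(-1,3);P=P[~np.isnan(P[:,0])]
    b=P[(P[:,2]>.10)&(P[:,2]<.2)&(P[:,0]>.35)&(P[:,0]<.78)&(P[:,1]>.04)&(P[:,1]<.35)]
    hd=b[b[:,2]>.14];print(n,'lid',rect(b),np.median(b[:,2]),'handle',rect(hd),np.percentile(hd[:,2],[10,50,90]).round(3),len(hd),'bench z',np.median(P[(abs(P[:,0]-.4)<.05)&(abs(P[:,1]+.05)<.04)][:,2]))
    for name,(x0,x1,y0,y1) in dict(clampsarea=(.38,.72,-.24,-.02),bottle=(.4,.56,-.52,-.3)).items():
        a=P[(P[:,0]>x0)&(P[:,0]<x1)&(P[:,1]>y0)&(P[:,1]<y1)]
        if name=='bottle':
            a=a[a[:,2]>.02];print(n,name,rect(a),np.percentile(a[:,2],[50,95]).round(3),pca(a).round(2))
        else:
            for zt in(.015,.043):
                a2=a[a[:,2]>zt];g=np.zeros((400,300),np.uint8)
                for p in a2:cv2.circle(g,(int((p[1]+.27)*1000),int((p[0]-.35)*1000)),3,255,-1)
                k,l,st,ce=cv2.connectedComponentsWithStats(g)
                for i in range(1,k):
                    sel=np.array([l[int((p[0]-.35)*1000),int((p[1]+.27)*1000)]==i for p in a2])
                    if sel.sum()>8:print(n,zt,rect(a2[sel]),sel.sum(),a2[sel].mean(0).round(3),a2[sel][:,2].max().round(3),pca(a2[sel]).round(2))
E
python3 b.py
cat > c.py <<'E'
from h import *
T=cloud("top",np.load("top0.npy"))
im=cv2.imread("pics/top0.png")[95:260,290:400];cv2.imwrite("pics/crop1.png",cv2.resize(im,None,fx=3.6,fy=3.6,interpolation=3))
E
python3 c.py
```

```text
top lid (array([564.4, 183. ]), array([202.4, 341.8]), 85.3) 0.11605507287712963 handle (array([564.9, 183.4]), array([ 23.3, 130.1]), 85.3) [0.151 0.157 0.159] 701 bench z 0.0018893440929217645
top 0.015 (array([ 474.6, -194.4]), array([ 48.3, 100.3]), 88.9) 347 [ 0.471 -0.2    0.038] 0.053 [-0.97  0.16 -0.17]
top 0.015 (array([ 537.1, -211.4]), array([61.4, 34.5]), 79.7) 166 [ 0.536 -0.213  0.036] 0.042 [-0.18 -0.98 -0.03]
top 0.015 (array([ 585. , -182.7]), array([62.7, 34.1]), 82.9) 173 [ 0.585 -0.182  0.035] 0.042 [-0.14 -0.99  0.05]
top 0.015 (array([625.5, -75.5]), array([46.7, 99.8]), 88.8) 336 [ 0.622 -0.073  0.039] 0.054 [-0.99 -0.03 -0.16]
top 0.015 (array([ 647.4, -191.2]), array([ 49.8, 100.9]), 82.3) 341 [ 0.648 -0.191  0.038] 0.053 [-0.99  0.13  0.11]
top 0.015 (array([689.4, -70.8]), array([34.2, 62.6]), 1.9) 187 [ 0.687 -0.071  0.034] 0.042 [ 0.04 -1.   -0.03]
top 0.043 (array([ 479.8, -202.3]), array([23.9, 29.5]), 80.4) 127 [ 0.48  -0.202  0.049] 0.053 [-0.99  0.1  -0.02]
top 0.043 (array([631.1, -73.5]), array([21.9, 29.9]), 88.6) 125 [ 0.63  -0.074  0.049] 0.054 
[... 867 characters left out ...]
] 0.051 [-1.   -0.01 -0.06]
side 0.015 (array([ 646.5, -190. ]), array([ 51.6, 100.9]), 80.9) 458 [ 0.642 -0.197  0.033] 0.05 [ 0.99 -0.12 -0.08]
side 0.015 (array([686.2, -73.1]), array([33.3, 64.1]), 3.1) 171 [ 0.685 -0.075  0.03 ] 0.039 [0.01 1.   0.05]
side 0.043 (array([ 477.2, -203.8]), array([25., 29.]), 84.9) 103 [ 0.477 -0.205  0.047] 0.05 [-1.    0.03  0.01]
side 0.043 (array([628.3, -75.2]), array([26.5, 30. ]), 86.7) 79 [ 0.628 -0.077  0.047] 0.051 [-0.98  0.2  -0.02]
side 0.043 (array([ 640.4, -192.6]), array([24.4, 29.6]), 82.2) 94 [ 0.64  -0.194  0.047] 0.05 [ 0.96 -0.3  -0.01]
side bottle (array([ 476.3, -415.7]), array([143.4,  49.2]), 80.9) [0.047 0.05 ] [-0.16 -0.98 -0.12]
```

View pics/crop1.png

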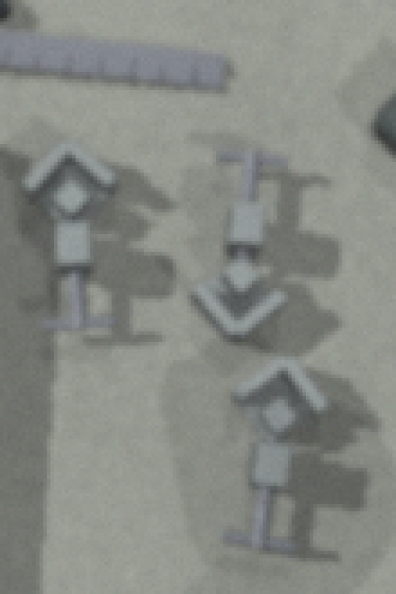

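The crop shows three clamps. Two fences point up (+x): spine at crop (72,245) and (270,465). One points down: spine at (247,222). Both cameras agree to about 3 mm. I start with the lid.

Run:
```python
from h import *
go([.564,.182,.226],-.082)
for c in("top","side"):
    P=cloud(c,np.load(c+"0.npy")).reshape(-1,3)
    a=P[(P[:,0]>.32)&(P[:,0]<.72)&(P[:,1]>.31)&(P[:,1]<.58)];print(len(a),np.nanpercentile(a[:,2],[1,50,99,100]),np.nanmax(a[:,1]))
```

```text
[-11.55, -4.47, 0.04] toolx yaw 2.777 tilt [0.0, 0.0, -1.0] turnz -2.36
14868 [-0.0017745   0.00232247  0.00640735  0.01016272] 0.5799901622521003
1348 [-0.00273303  0.00112122  0.00462207  0.00637669] 0.5798994507954909
```

```bash
python3 -m jog '[[[-0.93,-0.36,0],[0,0,0]],[[-0.93,-0.36,0],[0,0,0]],[[-0.93,-0.36,0],[0,0,0]],[[-0.93,-0.36,0],[0,0,0]],[[-0.93,-0.36,0],[0,0,0]],[[-0.93,-0.36,0],[0,0,0]],[[-0.93,-0.36,0],[0,0,0]],[[-0.93,-0.36,0],[0,0,0]]]' 0.7
python3 -m jog '[[[-0.93,-0.36,0],[0,0,0]],[[-0.93,-0.36,0],[0,0,0]],[[-0.93,-0.36,0],[0,0,0]],[[-0.93,-0.36,0],[0,0,0]],[[0,0,0],[0,0,-0.8]],[[0,0,0],[0,0,-0.8]],[[0,0,0],[0,0,-0.8]],[[0,0,0],[0,0,0]]]'
python3 -c "
from h import *
go([.564,.182,.150],-.082)"
```

```text
time: 1.47
position: [0.4343, 0.2985, 0.2278]
tool_rot: [0.57, 3.089, 0.001]
ft_force: [0.3, -0.4, 0.3]
width: 0.0657
gripper_force: 0.0
time: 2.13
position: [0.5519, 0.1927, 0.2273]
tool_rot: [-0.12, -3.139, -0.0]
ft_force: [-0.6, 0.9, -0.5]
width: 0.0654
gripper_force: 0.0
[-0.32, -0.24, 1.93] toolx yaw 3.065 tilt [-0.0, 0.0, -1.0] turnz 0.05
```

```bash
python3 -m jog '[[[-0.32,-0.24,0.3],[0,0,0]],[[0,0,0.8],[0,0,0]],[[0,0,0.5],[0,0,0]],[[0,0,0.33],[0,0,0]],[[0,0,0],[0,0,0]]]'
python3 -m jog '[[[0,0,0],[0,0,0]],[[0,0,0],[0,0,0]],[[0,0,0],[0,0,0]],[[0,0,0],[0,0,0]],[[0,0,0],[0,0,0]],[[0,0,0],[0,0,0]]]' 0
python3 -m jog '[[[0,0,-0.2],[0,0,0]],[[0,0,-0.3],[0,0,0]],[[0,0,-0.4],[0,0,0]],[[0,0,-0.4],[0,0,0]],[[0,0,-0.4],[0,0,0]],[[0,0,0],[0,0,0]]]'
```

```text
time: 2.55
position: [0.5617, 0.1814, 0.1449]
tool_rot: [-0.124, -3.131, 0.004]
ft_force: [0.2, -0.0, -0.5]
width: 0.066
gripper_force: 0.0
time: 3.05
position: [0.564, 0.1827, 0.1512]
tool_rot: [0.121, 3.138, 0.001]
ft_force: [0.5, 0.0, 0.2]
width: 0.0291
gripper_force: 0.0
time: 3.55
position: [0.5652, 0.183, 0.223]
tool_rot: [0.12, 3.132, 0.003]
ft_force: [0.3, 0.1, -2.9]
width: 0.0218
gripper_force: 30.0
```

```bash
python3 -m jog '[[[0.1,0.4,0],[0,0,0]],[[0.15,0.7,0],[0,0,0]],[[0.15,0.85,0],[0,0,0]],[[0.15,0.9,0],[0,0,0]],[[0.15,0.9,0],[0,0,0]],[[0.15,0.9,0],[0,0,0]],[[0.15,0.85,0],[0,0,0]],[[0.15,0.6,0],[0,0,0]]]'
python3 -m jog '[[[0,0.1,0.4],[0,0,0]],[[0,0,0.8],[0,0,0]],[[0,0,0.8],[0,0,0]],[[0,0,0.6],[0,0,0]],[[0,0,0.4],[0,0,0]],[[0,0,0],[0,0,0]]]'
python3 - <<'E'
from h import *
im,D=optics.camera("side");print([(r["location"],r["p"]) for r in nets.spot_point("side","lid_handle")])
cv2.imwrite("pics/s1.png",im);go([.537,.43,.09])
E
```

```text
time: 4.22
position: [0.5352, 0.4324, 0.2166]
tool_rot: [-0.117, -3.137, 0.0]
ft_force: [-0.7, -0.1, -3.8]
width: 0.0218
gripper_force: 30.0
time: 4.72
position: [0.5342, 0.4318, 0.092]
tool_rot: [-0.12, -3.131, 0.009]
ft_force: [-0.8, -0.5, -2.9]
width: 0.0217
gripper_force: 30.0
[]
[-0.02, -0.07, 0.18] toolx yaw 3.065 tilt [-0.002, -0.001, -1.0]
```

View pics/s1.png

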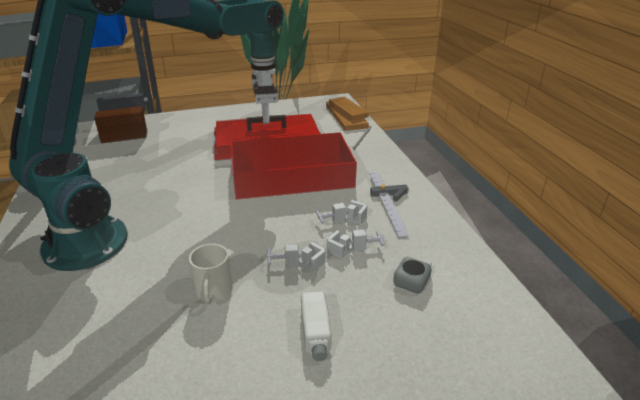

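The lid (215–320, 115–158) hangs level behind the open box, just above the bench. I lower it until it touches.

```bash
python3 -m jog '[[[0,0,0.1],[0,0,0]],[[0,0,0.1],[0,0,0]],[[0,0,0],[0,0,0]],[[0,0,0],[0,0,0]]]'
python3 -m jog '[[[0,0,0.1],[0,0,0]],[[0,0,0],[0,0,0]],[[0,0,0],[0,0,0]]]'
```

```text
time: 5.15
position: [0.537, 0.4335, 0.0911]
tool_rot: [0.121, 3.139, 0.001]
ft_force: [-0.4, 0.1, -2.7]
width: 0.0219
gripper_force: 30.0
time: 5.4
position: [0.5374, 0.4338, 0.0897]
tool_rot: [0.12, 3.136, 0.003]
ft_force: [-2.8, -1.5, 6.6]
width: 0.0218
gripper_force: 30.0
```

```bash
python3 -m jog '[[[0,0,0],[0,0,0]],[[0,0,0],[0,0,0]],[[0,0,0],[0,0,0]],[[0,0,-0.5],[0,0,0]],[[0,0,-0.8],[0,0,0]],[[0,0,-0.9],[0,0,0]],[[0,0,-0.9],[0,0,0]]]' 0.6
python3 -m jog '[[[-0.25,-0.96,0],[0,0,0]],[[-0.25,-0.96,0],[0,0,0]],[[-0.25,-0.96,0],[0,0,0]],[[-0.25,-0.96,0],[0,0,0]],[[-0.25,-0.96,0],[0,0,0]],[[-0.25,-0.96,0],[0,0,0]],[[-0.25,-0.96,0],[0,0,0]],[[-0.25,-0.96,0],[0,0,0]]]'
python3 -m jog '[[[-0.25,-0.96,0],[0,0,0]],[[-0.25,-0.96,0],[0,0,0]],[[-0.25,-0.96,0],[0,0,0]],[[-0.25,-0.96,0],[0,0,0]],[[-0.25,-0.96,0],[0,0,0]],[[0,0,0],[0,0,-0.97]],[[0,0,0],[0,0,0]]]'
cat > look.py <<'E'
from h import *
import sys
T,D=optics.camera(sys.argv[1]);X=cloud(sys.argv[1],D);cv2.imwrite(f"pics/{sys.argv[2]}.png",T)
P=X.reshape(-1,3);P=P[~np.isnan(P[:,0])]
zlo,zhi=float(sys.argv[3]),float(sys.argv[4])
x0,x1,y0,y1=map(float,sys.argv[5:9])
a=P[(P[:,0]>x0)&(P[:,0]<x1)&(P[:,1]>y0)&(P[:,1]<y1)&(P[:,2]>zlo)&(P[:,2]<zhi)]
g=np.zeros((1200,1400),np.uint8);ix=lambda p:(int((p[1]+.7)*1000),int(p[0]*1000))
for p in a:cv2.circle(g,ix(p),3,255,-1)
k,l,st,ce=cv2.connectedComponentsWithStats(g)
lab=np.array([l[ix(p)[::-1]] for p in a])
for i in range(1,k):
    q=a[lab==i]
    if len(q)>10:
        r=cv2.minAreaRect((q[:,:2]*1000).astype(np.float32));print(np.round(r[0]),np.round(r[1]),round(r[2],1),len(q),'z',np.percentile(q[:,2],[50,97]).round(3))
E
python3 look.py top t2 .043 .06 .4 .75 -.26 -.02; python3 -c "
from h import *
go([.629,-.0745,.031],.04)"
```

```text
time: 5.98
position: [0.5364, 0.4331, 0.2104]
tool_rot: [-0.121, -3.138, 0.002]
ft_force: [0.6, 0.5, 0.3]
width: 0.0562
gripper_force: 0.0
time: 6.65
position: [0.5931, 0.1191, 0.2102]
tool_rot: [0.12, 3.139, 0.0]
ft_force: [0.7, 1.0, 0.5]
width: 0.0564
gripper_force: 0.0
time: 7.23
position: [0.6282, -0.077, 0.2095]
tool_rot: [0.059, -3.14, -0.001]
ft_force: [-0.1, 0.7, -0.7]
width: 0.0565
gripper_force: 0.0
[ 480. -202.] [24. 29.] 79.6 129 z [0.049 0.053]
[631. -73.] [22. 30.] 89.0 123 z [0.049 0.053]
[ 643. -191.] [23. 30.] 80.7 123 z [0.05  0.053]
[-0.02, 0.01, 4.47] toolx yaw -3.106 tilt [-0.001, 0.001, -1.0] turnz -0.04
```

```bash
python3 -m jog '[[[0,0,0.9],[0,0,0]],[[0,0,1],[0,0,0]],[[0,0,1],[0,0,0]],[[0,0,0.9],[0,0,0]],[[0,0,0.65],[0,0,0]],[[0,0,0],[0,0,0]],[[0,0,0],[0,0,0]]]'
python3 -m jog '[[[0,0,0],[0,0,0]],[[0,0,0],[0,0,0]],[[0,0,0],[0,0,0]],[[0,0,0],[0,0,0]],[[0,0,0],[0,0,0]]]' 0
python3 -m jog '[[[0,0,-0.6],[0,0,0]],[[0,0,-0.9],[0,0,0]],[[0,0,-1],[0,0,0]],[[0,0,-1],[0,0,0]],[[0,0,-0.5],[0,0,0]],[[0,0,0],[0,0,0]]]'; python3 -c "
from h import *
c=np.array([.564,.182]);e=np.array([.9966,-.082]);f=np.array([.082,.9966])
for u,v in((.07,.045),(-.09,.045),(.07,-.045),(-.09,-.045)): print((c+u*e+v*f).round(3))
go([*(c+.06*e+.047*f),.18],-.082)"
```

```text
time: 7.87
position: [0.6269, -0.0726, 0.0308]
tool_rot: [0.063, -3.137, -0.002]
ft_force: [0.9, -0.6, 0.4]
width: 0.0565
gripper_force: 0.0
time: 8.28
position: [0.629, -0.0745, 0.0339]
tool_rot: [-0.062, 3.138, -0.001]
ft_force: [1.3, -0.0, 0.4]
width: 0.0259
gripper_force: 1.1
time: 8.78
position: [0.6309, -0.075, 0.1998]
tool_rot: [-0.061, 3.128, -0.004]
ft_force: [-0.2, -0.2, -2.3]
width: 0.0236
gripper_force: 30.0
[0.637 0.221]
[0.478 0.234]
[0.63  0.131]
[0.471 0.145]
[-0.21, 7.47, 0.48] toolx yaw -3.102 tilt [0.013, -0.003, -1.0] turnz 1.01
```

```bash
python3 -m jog '[[[-0.09,0.9,0],[0,0,0.25]],[[-0.09,0.93,0],[0,0,0.25]],[[-0.09,0.93,0],[0,0,0.25]],[[-0.09,0.93,0],[0,0,0.25]],[[-0.09,0.93,0],[0,0,0]],[[-0.09,0.93,0],[0,0,0]],[[-0.09,0.93,0],[0,0,0]],[[-0.09,0.93,0],[0,0,0]]]'
python3 -m jog '[[[0,0,0],[0,0,0]],[[0,0,0],[0,0,0]]]'; python3 -c "
from h import *
go([.6476,.2222,.045],-.082)"
```

```text
time: 9.45
position: [0.6685, 0.2217, 0.1884]
tool_rot: [-0.126, -3.134, 0.002]
ft_force: [0.2, -1.3, -2.0]
width: 0.0235
gripper_force: 30.0
time: 9.62
position: [0.6682, 0.2224, 0.1878]
tool_rot: [-0.12, -3.133, 0.003]
ft_force: [-0.9, -1.3, -2.9]
width: 0.0239
gripper_force: 30.0
[0.49, -0.04, 3.57] toolx yaw 3.065 tilt [-0.006, -0.002, -1.0] turnz 0.04
```

```bash
python3 -m jog '[[[0.49,-0.04,0.4],[0,0,0]],[[0,0,0.9],[0,0,0]],[[0,0,0.9],[0,0,0]],[[0,0,0.8],[0,0,0]],[[0,0,0.5],[0,0,0]],[[0,0,0.1],[0,0,0]],[[0,0,0],[0,0,0]],[[0,0,0],[0,0,0]]]'
```

```text
time: 10.28
position: [0.6504, 0.2193, 0.0488]
tool_rot: [0.128, 3.138, -0.0]
ft_force: [-1.0, 0.7, -2.9]
width: 0.0238
gripper_force: 30.0
```

```bash
python3 -m jog '[[[0,0,0.15],[0,0,0]],[[0,0,0],[0,0,0]],[[0,0,0],[0,0,0]]]'; python3 -c "
from h import *
go([.6476,.2222,.038],-.082)"
```

```text
time: 10.53
position: [0.6504, 0.2202, 0.0432]
tool_rot: [0.126, 3.138, 0.001]
ft_force: [-0.1, -0.1, -2.6]
width: 0.0239
gripper_force: 30.0
[0.07, 0.04, 0.13] toolx yaw 3.061 tilt [0.001, 0.0, -1.0] turnz 0.01
```

```bash
python3 -m jog '[[[0,0,0.08],[0,0,0]],[[0,0,0],[0,0,0]]]'; python3 -m jog '[[[0,0,0],[0,0,0]],[[0,0,0],[0,0,0]],[[0,0,-0.5],[0,0,0]],[[0,0,-1],[0,0,0]],[[0,0,-1],[0,0,0]],[[0,0,-1],[0,0,0]],[[-0.1,-0.8,-0.3],[0,0,0]],[[-0.1,-0.95,0],[0,0,0]]]' 0.5
python3 -m jog '[[[-0.05,-0.95,0],[0,0,0]],[[-0.05,-0.95,0],[0,0,0]],[[-0.05,-0.95,0],[0,0,0]],[[-0.05,-0.95,0],[0,0,0]],[[-0.06,-0.95,0],[0,0,0]],[[-0.06,-0.95,0],[0,0,0]],[[-0.06,-0.95,0],[0,0,0]],[[-0.06,-0.95,0],[0,0,0]]]' 0.6
python3 -m jog '[[[-0.05,-0.9,0],[0,0,0.5]],[[0,0,0],[0,0,0]]]'
python3 look.py top t3 .04 .075 .4 .75 -.26 .3; python3 -c "
from h import *
go([.642,-.192,.031],-.14)"
```

```text
time: 10.7
position: [0.651, 0.2205, 0.0409]
tool_rot: [0.126, 3.136, 0.001]
ft_force: [0.5, -0.2, 2.0]
width: 0.0242
gripper_force: 30.0
time: 11.37
position: [0.6548, 0.1522, 0.1987]
tool_rot: [0.118, 3.127, 0.005]
ft_force: [0.1, -0.2, -0.3]
width: 0.0467
gripper_force: 0.0
time: 12.03
position: [0.6453, -0.1564, 0.1915]
tool_rot: [0.126, 3.138, -0.0]
ft_force: [0.3, -0.1, 0.6]
width: 0.0564
gripper_force: 0.0
time: 12.2
position: [0.6436, -0.198, 0.1907]
tool_rot: [-0.235, -3.133, 0.006]
ft_force: [-1.1, 1.1, 0.0]
width: 0.0568
gripper_force: 0.0
[567. 181.] [201. 337.] 85.3 1657 z [0.057 0.074]
[402. 235.] [20.  0.] 85.8 14 z [0.057 0.073]
[405. 272.] [17.  0.] 86.4 13 z [0.059 0.072]
[ 609. -187.] [16. 16.] 37.7 27 z [0.041 0.044]
[ 643. -191.] [24. 30.] 80.7 126 z [0.05  0.053]
[657. 221.] [24. 30.] 84.4 144 z [0.054 0.057]
[690. 219.] [16. 17.] 44.5 50 z [0.044 0.047]
[0.06, 0.06, 3.99] toolx yaw 2.996 tilt [-0.0, -0.001, -1.0] turnz -0.05
```

```bash
python3 -m jog '[[[0.06,0.06,0.7],[0,0,0]],[[0,0,1],[0,0,0]],[[0,0,1],[0,0,0]],[[0,0,0.8],[0,0,0]],[[0,0,0.5],[0,0,0]],[[0,0,0],[0,0,0]],[[0,0,0],[0,0,0]]]'
python3 -m jog '[[[0,0,0],[0,0,0]],[[0,0,0],[0,0,0]],[[0,0,0],[0,0,0]],[[0,0,0],[0,0,0]],[[0,0,0],[0,0,0]],[[0,0,0],[0,0,0]]]' 0
python3 -m jog '[[[0,0,-0.6],[0,0,0]],[[0,0,-0.9],[0,0,0]],[[0,0,-1],[0,0,0]],[[0,0,-1],[0,0,0]],[[0,0,-0.5],[0,0,0]],[[0,0,0],[0,0,0]]]'; python3 -c "
from h import *
c=np.array([.564,.182]);e=np.array([.9966,-.082]);f=np.array([.082,.9966])
go([*(c+.098*e-.047*f),.18],-.082);print(c+.098*e-.047*f)
print([(np.round(r['location']),r['p'],atz('top',r['location'],.024).round(3)) for r in nets.spot_point('top','clamp1_mid')])"
```

```text
time: 12.83
position: [0.642, -0.1864, 0.0301]
tool_rot: [-0.218, -3.132, -0.002]
ft_force: [-0.6, 0.7, 0.9]
width: 0.0565
gripper_force: 0.0
time: 13.33
position: [0.6433, -0.189, 0.0327]
tool_rot: [0.221, 3.131, -0.003]
ft_force: [-1.1, -2.5, 3.4]
width: 0.024
gripper_force: 29.8
time: 13.83
position: [0.645, -0.1887, 0.1984]
tool_rot: [0.219, 3.122, -0.005]
ft_force: [-0.4, -1.2, -1.6]
width: 0.0236
gripper_force: 29.8
[0.79, 7.86, 0.43] toolx yaw 3.001 tilt [0.012, -0.004, -1.0] turnz -0.49
[0.6578128 0.1271238]
[]
```

View pics/t3.png

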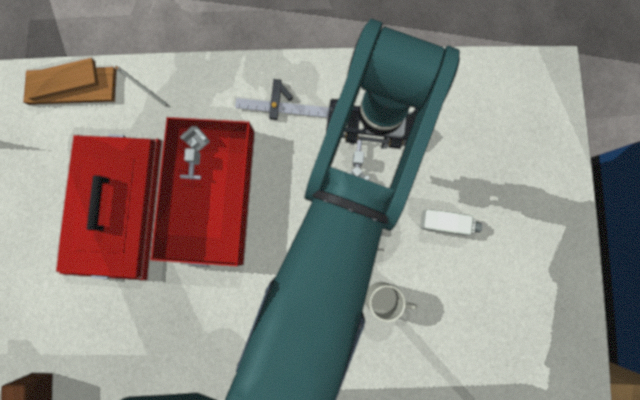

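The arm hides the third clamp. The first sits in the box at (192,155), and the lid lies flat at (105,205). I carry clamp B over next.

```bash
python3 -m jog '[[[0.1,0.95,0],[0,0,0]],[[0.1,0.97,0],[0,0,0]],[[0.1,0.97,0],[0,0,0]],[[0.1,0.97,0],[0,0,0]],[[0.1,0.97,0],[0,0,0]],[[0.1,0.97,0],[0,0,0]],[[0.1,0.97,0],[0,0,0]],[[0.1,0.97,0],[0,0,0]]]'
python3 -m jog '[[[0,0,0],[0,0,-0.5]],[[0,0,0],[0,0,0]]]'; python3 -c "
from h import *
go([.6558,.127,.045],-.082)"
```

```text
time: 14.55
position: [0.6521, 0.1249, 0.1859]
tool_rot: [-0.22, -3.126, 0.002]
ft_force: [0.5, 0.1, -2.7]
width: 0.0237
gripper_force: 29.8
time: 14.72
position: [0.652, 0.1257, 0.1859]
tool_rot: [-0.118, -3.131, 0.002]
ft_force: [-0.6, -0.3, -3.0]
width: 0.024
gripper_force: 29.8
[-0.12, 0.04, 3.52] toolx yaw 3.066 tilt [-0.008, -0.001, -1.0] turnz 0.06
```

```bash
python3 -m jog '[[[-0.05,0.04,0.4],[0,0,0]],[[0,0,0.9],[0,0,0]],[[0,0,0.9],[0,0,0]],[[0,0,0.8],[0,0,0]],[[0,0,0.5],[0,0,0]],[[0,0,0.1],[0,0,0]],[[0,0,0],[0,0,0]],[[0,0,0],[0,0,0]]]';  python3 -m jog '[[[0,0,0.12],[0,0,0]],[[0,0,0],[0,0,0]],[[0,0,0],[0,0,0]]]'
```

```text
time: 15.38
position: [0.6564, 0.1237, 0.047]
tool_rot: [-0.129, -3.139, 0.0]
ft_force: [-0.3, -0.7, -2.7]
width: 0.0238
gripper_force: 29.8
time: 15.63
position: [0.6571, 0.1246, 0.0439]
tool_rot: [0.127, 3.137, 0.001]
ft_force: [-0.1, 0.0, -2.8]
width: 0.0239
gripper_force: 29.8
```

```bash
python3 -m jog '[[[0,0,0.15],[0,0,0]],[[0,0,0],[0,0,0]]]'; python3 -m jog '[[[0,0,0],[0,0,0]],[[0,0,0],[0,0,0]],[[0,0,-0.5],[0,0,0]],[[0,0,-1],[0,0,0]],[[0,0,-1],[0,0,0]],[[0,0,-1],[0,0,0]],[[0.1,-0.8,-0.3],[0,0,0]],[[0.4,-0.85,0],[0,0,0]]]' 0.5
python3 -m jog '[[[0.4,-0.85,0],[0,0,0]],[[0.4,-0.85,0],[0,0,0]],[[0.4,-0.85,0],[0,0,0]],[[0.4,-0.85,0],[0,0,0]],[[0.4,-0.85,0],[0,0,0]],[[0.4,-0.85,0],[0,0,0]],[[0.4,-0.85,0],[0,0,0]],[[0.4,-0.85,0],[0,0,0]]]' 0.6
python3 -m jog '[[[0,0,0],[0,0,0.78]],[[0,0,0],[0,0,0]]]'
python3 look.py top t4 .04 .075 .4 .75 -.26 .3;python3 look.py side s4 .04 .075 .4 .75 -.26 -.02; python3 -c "
from h import *
go([.4785,-.203,.031],-.17)"
```

```text
time: 15.8
position: [0.6569, 0.1247, 0.0367]
tool_rot: [0.126, 3.137, 0.001]
ft_force: [0.7, 0.2, -3.1]
width: 0.024
gripper_force: 29.9
time: 16.47
position: [0.6349, 0.0611, 0.1955]
tool_rot: [0.12, 3.125, 0.001]
ft_force: [-0.0, -1.2, -0.2]
width: 0.0467
gripper_force: 0.0
time: 17.13
position: [0.4806, -0.2018, 0.1892]
tool_rot: [0.126, 3.138, -0.001]
ft_force: [0.4, -0.3, -0.2]
width: 0.0563
gripper_force: 0.0
time: 17.3
position: [0.4808, -0.2023, 0.1891]
tool_rot: [0.282, 3.128, -0.001]
ft_force: [0.7, 0.7, 1.0]
width: 0.0563
gripper_force: 0.0
[567. 181.] [200. 337.] 85.4 1661 z [0.057 0.074]
[402. 235.] [15.  0.] 85.1 12 z [0.057 0.074]
[405. 271.] [19.  0.] 86.6 14 z [0.06  0.074]
[598. 128.] [62. 31.] 86.4 118 z [0.042 0.046]
[622. 126.] [19. 17.] 42.6 58 z [0.044 0.048]
[657. 125.] [24. 31.] 87.4 142 z [0.053 0.056]
[658. 219.] [26. 29.] 88.9 142 z [0.054 0.058]
[691. 217.] [17. 17.] 44.4 51 z [0.044 0.046]
[ 478. -205.] [26. 29.] 77.2 116 z [0.047 0.049]
[0.08, -0.08, 3.95] toolx yaw 2.969 tilt [0.001, 0.0, -1.0] turnz -0.02
```

Both packed clamps are well placed, and clamp C is unmoved.

```bash
python3 -m jog '[[[0.08,-0.06,0.7],[0,0,0]],[[0,0,1],[0,0,0]],[[0,0,1],[0,0,0]],[[0,0,0.8],[0,0,0]],[[0,0,0.45],[0,0,0]],[[0,0,0],[0,0,0]],[[0,0,0],[0,0,0]]]'
python3 -m jog '[[[0,0,0],[0,0,0]],[[0,0,0],[0,0,0]],[[0,0,0],[0,0,0]],[[0,0,0],[0,0,0]],[[0,0,0],[0,0,0]],[[0,0,0],[0,0,0]]]' 0
python3 -m jog '[[[0,0,-0.6],[0,0,0]],[[0,0,-0.9],[0,0,0]],[[0,0,-1],[0,0,0]],[[0,0,-1],[0,0,0]],[[0,0,-0.5],[0,0,0]],[[0,0,0],[0,0,0]]]'; python3 -c "
from h import *
c=np.array([.564,.182]);e=np.array([.9966,-.082]);f=np.array([.082,.9966])
go([*(c-.095*e),.18],-.082);print(c-.095*e)"
```

```text
time: 17.98
position: [0.4781, -0.2009, 0.0296]
tool_rot: [-0.268, -3.128, -0.002]
ft_force: [0.1, -0.5, 0.4]
width: 0.0566
gripper_force: 0.0
time: 18.48
position: [0.4786, -0.2024, 0.0312]
tool_rot: [0.273, 3.128, -0.0]
ft_force: [-0.5, 0.8, 2.2]
width: 0.0238
gripper_force: 30.0
time: 18.98
position: [0.4805, -0.2038, 0.1964]
tool_rot: [0.272, 3.119, -0.007]
ft_force: [1.2, 0.0, -1.8]
width: 0.0238
gripper_force: 30.0
[1.98, 9.64, 0.35] toolx yaw 2.968 tilt [0.01, -0.006, -1.0] turnz -0.77
[0.469323 0.18979 ]
```

```bash
python3 -m jog '[[[0.2,0.95,0],[0,0,0]],[[0.2,0.96,0],[0,0,0]],[[0.2,0.96,0],[0,0,0]],[[0.2,0.96,0],[0,0,0]],[[0.2,0.96,0],[0,0,0]],[[0.2,0.96,0],[0,0,0]],[[0.2,0.96,0],[0,0,0]],[[0.2,0.96,0],[0,0,0]]]'
python3 -m jog '[[[0.2,0.96,0],[0,0,0]],[[0.2,0.96,0],[0,0,0]],[[0,0,0],[0,0,-0.77]],[[0,0,0],[0,0,0]]]'; python3 -c "
from h import *
go([.469,.19,.045],-.082)"
```

```text
time: 19.65
position: [0.4662, 0.1125, 0.1871]
tool_rot: [-0.273, -3.125, 0.002]
ft_force: [0.7, 0.1, -2.5]
width: 0.0238
gripper_force: 30.0
time: 19.98
position: [0.4637, 0.191, 0.1868]
tool_rot: [-0.118, -3.134, 0.003]
ft_force: [-1.1, -0.8, -2.0]
width: 0.024
gripper_force: 30.0
[-0.15, -0.01, 3.55] toolx yaw 3.066 tilt [-0.006, -0.002, -1.0] turnz 0.05
```

```bash
python3 -m jog '[[[-0.1,-0.02,0.4],[0,0,0]],[[0,0,0.9],[0,0,0]],[[0,0,0.9],[0,0,0]],[[0,0,0.8],[0,0,0]],[[0,0,0.5],[0,0,0]],[[0,0,0.1],[0,0,0]],[[0,0,0],[0,0,0]],[[0,0,0],[0,0,0]]]';  python3 -m jog '[[[0,0,0.15],[0,0,0]],[[0,0,0],[0,0,0]],[[0,0,0],[0,0,0]]]';  python3 -m jog '[[[0,0,0.12],[0,0,0]],[[0,0,0],[0,0,0]]]'
```

```text
time: 20.65
position: [0.47, 0.1876, 0.0466]
tool_rot: [0.131, 3.138, -0.0]
ft_force: [0.5, -0.8, -2.2]
width: 0.0239
gripper_force: 30.0
time: 20.9
position: [0.4703, 0.1884, 0.0413]
tool_rot: [0.129, 3.137, 0.001]
ft_force: [0.2, 0.5, -2.1]
width: 0.0236
gripper_force: 30.0
time: 21.07
position: [0.4695, 0.1883, 0.0353]
tool_rot: [0.128, 3.139, 0.0]
ft_force: [-1.1, 0.1, -3.2]
width: 0.0236
gripper_force: 30.0
```

```bash
python3 -m jog '[[[0,0,0],[0,0,0]],[[0,0,0],[0,0,0]],[[0,0,-0.5],[0,0,0]],[[0,0,-1],[0,0,0]],[[0,0,-1],[0,0,0]],[[0,0,-1],[0,0,0]],[[0,0,-0.5],[0,0,0]],[[0,0,0],[0,0,0]]]' 0.5
python3 -m jog '[[[-0.17,0.85,0],[0,0,0]],[[-0.17,0.9,0],[0,0,0]],[[-0.17,0.9,0],[0,0,0]],[[-0.17,0.9,0],[0,0,0]],[[-0.17,0.9,0],[0,0,0]],[[-0.17,0.9,0],[0,0,0]],[[-0.17,0.9,0],[0,0,0]],[[0,0,0],[0,0,0]]]' 0.6
python3 look.py top t5 .04 .10 .35 .76 -.3 .6; python3 look.py side s5 .04 .10 .35 .76 .2 .6;python3 -c "
from h import *
go([.537,.434,.083],-.082)"
```

```text
time: 21.73
position: [0.473, 0.1893, 0.2035]
tool_rot: [0.127, 3.125, 0.007]
ft_force: [0.5, -0.2, -0.4]
width: 0.047
gripper_force: 0.0
time: 22.4
position: [0.537, 0.439, 0.1907]
tool_rot: [-0.12, -3.135, -0.0]
ft_force: [-0.2, -1.1, -1.1]
width: 0.0562
gripper_force: 0.0
[540. 435.] [203. 342.] 85.8 10582 z [0.048 0.089]
[562. 183.] [204. 349.] 85.4 3015 z [0.07  0.086]
[469. 189.] [26. 29.] 90.0 141 z [0.054 0.057]
[504. 186.] [18. 18.] 44.2 60 z [0.044 0.047]
[528. 184.] [61. 33.] 86.3 124 z [0.042 0.045]
[598. 128.] [61. 31.] 85.8 126 z [0.042 0.045]
[623. 127.] [19. 17.] 43.7 57 z [0.044 0.047]
[657. 125.] [24. 31.] 86.6 141 z [0.054 0.057]
[657. 218.] [24. 29.] 85.8 144 z [0.054 0.057]
[691. 217.] [18. 17.] 44.3 49 z [0.044 0.047]
[ 721. -293.] [12. 23.] 87.0 33 z [0.041 0.043]
[538. 431.] [206. 338.] 85.8 2179 z [0.047 0.087]
[394. 214.] [27. 10.] 82.9 21 z [0.064 0.085]
[570. 263.] [ 76. 343.] 81.4 1482 z [0.063 0.083]
[654. 216.] [27. 28.] 87.8 69 z [0.05  0.054]
[689. 213.] [19. 13.] 9.1 17 z [0.042 0.045]
[-0.01, 0.0, 2.74] toolx yaw 3.062 tilt [-0.003, -0.003, -1.0] turnz 0.02
```

View pics/t5.png

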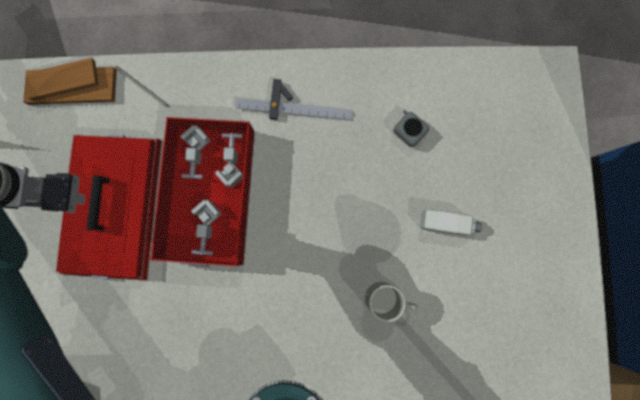

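All three clamps lie in the box at (192,155), (229,155) and (204,230), with no fourth on the bench. The lid handle is at (97,203). I'll regrip the lid.

```bash
python3 -m jog '[[[0,0,0.6],[0,0,0]],[[0,0,0.9],[0,0,0]],[[0,0,0.7],[0,0,0]],[[0,0,0.4],[0,0,0]],[[0,0,0.1],[0,0,0]],[[0,0,0],[0,0,0]],[[0,0,0],[0,0,0]]]'
python3 -m jog '[[[0,0,0],[0,0,0]],[[0,0,0],[0,0,0]],[[0,0,0],[0,0,0]],[[0,0,0],[0,0,0]],[[0,0,0],[0,0,0]],[[0,0,0],[0,0,0]],[[0,0,0],[0,0,0]],[[0,0,0],[0,0,0]]]' 0
python3 -c "
from h import *
go([.537,.4336,.0835],-.079)"
```

```text
time: 23.08
position: [0.5381, 0.433, 0.0894]
tool_rot: [0.13, 3.137, 0.002]
ft_force: [0.9, -0.2, 1.6]
width: 0.0564
gripper_force: 0.0
time: 23.75
position: [0.5375, 0.4337, 0.0878]
tool_rot: [0.128, 3.139, 0.001]
ft_force: [-0.3, 1.0, 1.7]
width: 0.0219
gripper_force: 30.0
[0.01, -0.0, 0.11] toolx yaw 3.06 tilt [0.0, 0.0, -1.0] turnz -0.02
```

```bash
python3 -m jog '[[[0,0,-0.3],[0,0,0]],[[0,0,-0.6],[0,0,0]],[[0,0,-0.8],[0,0,0]],[[0,0,-0.8],[0,0,0]],[[0,0,-0.6],[0,0,0]],[[0,0,-0.1],[0,0,0]],[[0,0,0],[0,0,0]]]'
python3 -c "
from h import *
go([.5645,.183,.19],-.079)"
```

```text
time: 24.33
position: [0.5381, 0.434, 0.2179]
tool_rot: [0.128, 3.135, 0.004]
ft_force: [-0.2, -0.6, -3.2]
width: 0.0218
gripper_force: 30.0
[-1.17, -6.2, 0.69] toolx yaw 3.06 tilt [0.004, 0.002, -1.0] turnz -0.02
```

```bash
python3 -m jog '[[[-0.1,-0.5,0],[0,0,0]],[[-0.15,-0.8,0],[0,0,0]],[[-0.17,-0.9,0],[0,0,0]],[[-0.17,-0.9,0],[0,0,0]],[[-0.17,-0.9,0],[0,0,0]],[[-0.17,-0.9,0],[0,0,0]],[[-0.14,-0.8,0],[0,0,0]],[[-0.1,-0.5,0],[0,0,0]]]'
python3 -m jog '[[[0,0,0],[0,0,0]],[[0,0,0],[0,0,0]],[[0,0,0],[0,0,0]]]'
python3 look.py top t6 .12 .145 .35 .78 .02 .34; python3 -c "
from h import *
go([.5645,.183,.165],-.079)"
```

```text
time: 25.0
position: [0.5624, 0.1787, 0.2116]
tool_rot: [-0.132, -3.133, 0.005]
ft_force: [0.1, 1.0, -3.9]
width: 0.0217
gripper_force: 30.0
time: 25.25
position: [0.5628, 0.1829, 0.213]
tool_rot: [-0.128, -3.135, 0.0]
ft_force: [0.0, 0.4, -3.1]
width: 0.0214
gripper_force: 30.0
[544.  85.] [113. 370.] 68.7 821 z [0.139 0.145]
[-0.04, -0.01, 1.21] toolx yaw 3.061 tilt [-0.003, 0.0, -1.0] turnz -0.01
```

Run:
```python
from h import *
im,D=optics.camera("side");cv2.imwrite("pics/s6.png",im);X=cloud("side",D)
P=X.reshape(-1,3);P=P[(P[:,0]>.35)&(P[:,0]<.78)&(P[:,1]>.02)&(P[:,1]<.34)]
for a,b in((.125,.175),(.175,.23)):
    q=P[(P[:,2]>a)&(P[:,2]<b)];r=cv2.minAreaRect((q[:,:2]*1000).astype(np.float32));print(a,r,np.percentile(q[:,2],[5,50,95]).round(3))
```

```text
0.125 ((563.3758544921875, 176.18692016601562), (222.79254150390625, 361.7875671386719), 84.18379211425781) [0.132 0.171 0.174]
0.175 ((539.51220703125, 194.99337768554688), (157.80828857421875, 273.515625), 83.64435577392578) [0.175 0.203 0.22 ]
```

```bash
python3 -m jog '[[[-0.03,0,0.4],[0,0,-0.05]],[[0,0,0.5],[0,0,0]],[[0,0,0.2],[0,0,0]],[[0,0,0],[0,0,0]],[[0,0,0],[0,0,0]]]'
python3 -m jog '[[[0,0,0.1],[0,0,0]],[[0,0,0.1],[0,0,0]],[[0,0,0],[0,0,0]],[[0,0,0],[0,0,0]]]'
```

```text
time: 25.77
position: [0.5645, 0.1831, 0.1708]
tool_rot: [-0.117, -3.138, 0.0]
ft_force: [0.3, 0.0, -3.6]
width: 0.022
gripper_force: 30.0
time: 26.1
position: [0.5651, 0.1824, 0.1637]
tool_rot: [0.119, 3.139, 0.0]
ft_force: [0.1, 0.5, -3.6]
width: 0.0216
gripper_force: 30.0
```

```bash
python3 -m jog '[[[0,0,0.1],[0,0,0]],[[0,0,0],[0,0,0]],[[0,0,0],[0,0,0]]]'
python3 -m jog '[[[0,0,0.1],[0,0,0]],[[0,0,0],[0,0,0]],[[0,0,0],[0,0,0]]]'
```

```text
time: 26.35
position: [0.5649, 0.1824, 0.1593]
tool_rot: [-0.119, -3.139, -0.0]
ft_force: [-0.5, 0.8, -3.0]
width: 0.0218
gripper_force: 30.0
time: 26.6
position: [0.5652, 0.1825, 0.1556]
tool_rot: [0.119, 3.139, 0.0]
ft_force: [-0.5, 0.0, -3.4]
width: 0.0218
gripper_force: 30.0
```

```bash
python3 -m jog '[[[0,0,0.06],[0,0,0]],[[0,0,0],[0,0,0]],[[0,0,0],[0,0,0]]]'
```

```text
time: 26.85
position: [0.5653, 0.1825, 0.1556]
tool_rot: [0.119, 3.137, 0.001]
ft_force: [-2.8, -0.1, 5.4]
width: 0.0218
gripper_force: 30.0
```

The lid is down at the seated height (TCP 0.1556). I release it and turn towards the bottle.

```bash
python3 -m jog '[[[0,0,0],[0,0,0]],[[0,0,0],[0,0,0]],[[0,0,-0.3],[0,0,0]],[[0,0,-0.9],[0,0,0]],[[0,0,-1],[0,0,0]],[[0,0,-0.8],[0,0,0]]]' 0.6
python3 -m jog '[[[0,0,0],[0,0,1]],[[0,0,0],[0,0,1]],[[0,0,0],[0,0,1]],[[0,0,0],[0,0,1]],[[0,0,0],[0,0,1]],[[0,0,0],[0,0,1]],[[0,0,0],[0,0,1]],[[0,0,0],[0,0,1]]]' 0.75
python3 -m jog '[[[0,0,0],[0,0,1]],[[0,0,0],[0,0,1]],[[0,0,0],[0,0,1]],[[0,0,0],[0,0,1]],[[0,0,0],[0,0,1]],[[0,0,0],[0,0,0.8]],[[0,0,0],[0,0,0]]]'
python3 -c "
from h import *
print(telemetry.read_state()['q'].round(2))
go([.4747,-.4308,.24],1.407)"
```

```text
time: 27.35
position: [0.5651, 0.1825, 0.2763]
tool_rot: [0.119, 3.137, 0.001]
ft_force: [-0.7, 1.1, 0.8]
width: 0.056
gripper_force: 0.0
time: 28.02
position: [0.5652, 0.1825, 0.274]
tool_rot: [1.563, 2.725, 0.001]
ft_force: [-0.7, 0.5, 0.3]
width: 0.0708
gripper_force: 0.0
time: 28.6
position: [0.5652, 0.1825, 0.274]
tool_rot: [2.394, 2.034, 0.002]
ft_force: [0.1, 0.7, -0.5]
width: 0.0703
gripper_force: 0.0
[0.22 0.18 1.17 0.   1.78 0.38]
[-15.5, 0.24, 0.84] toolx yaw 1.408 tilt [0.001, 0.0, -1.0] turnz 0.01
```

```bash
python3 -m jog '[[[-0.9,0,0],[0,0,0]],[[-1,0,0],[0,0,0]],[[-1,0,0],[0,0,0]],[[-1,0,0],[0,0,0]],[[-1,0,0],[0,0,0]],[[-1,0,0],[0,0,0]],[[-1,0,0],[0,0,0]],[[-1,0,0],[0,0,0]]]'
python3 -m jog '[[[-1,0,0],[0,0,0]],[[-1,0,0],[0,0,0]],[[-1,0,0],[0,0,0]],[[-1,0,0],[0,0,0]],[[-1,0,0],[0,0,0]],[[-1,0,0],[0,0,0]],[[-1,0,0],[0,0,0]],[[-0.6,0.2,0],[0,0,0]]]'
python3 -m jog '[[[0,0,0],[0,0.9,0]],[[0,0,0],[0,0.95,0]],[[0,0,0],[0,0.95,0]],[[0,0,0],[0,0.95,0]],[[0,0,0],[0,0.95,0]],[[0,0,0],[0,0.95,0]],[[0,0,0],[0,0.85,0]],[[0,0,0],[0,0,0]]]'
python3 look.py side s7 .02 .055 .36 .6 -.55 -.3
python3 look.py top t7 .05 .17 .35 .78 .02 .34
python3 -c "
from h import *
print(telemetry.read_state()['q'].round(2))
go([.4747,-.4308,.03]);p,R=tcp();print(p,R.as_matrix().round(3))"
```

```text
time: 29.27
position: [0.5139, -0.1312, 0.274]
tool_rot: [2.389, 2.039, 0.001]
ft_force: [0.7, 0.5, 0.6]
width: 0.0703
gripper_force: 0.0
time: 29.93
position: [0.4714, -0.4348, 0.2734]
tool_rot: [2.393, 2.034, -0.002]
ft_force: [1.0, -0.7, -0.7]
width: 0.0709
gripper_force: 0.0
time: 30.6
position: [0.4722, -0.4336, 0.2668]
tool_rot: [-1.918, -1.623, -0.793]
ft_force: [-0.7, -1.9, -2.3]
width: 0.0703
gripper_force: 0.0
[ 476. -416.] [143.  49.] 80.6 1650 z [0.047 0.05 ]
[567. 181.] [220. 362.] 85.5 14729 z [0.116 0.156]
[-1.06  0.67  0.7   0.64  2.32 -0.58]
[-4.22, 0.03, 4.3] toolx yaw 1.409 tilt [0.112, 0.695, -0.711]
[ 0.47343845 -0.43164107  0.27118844] [[ 0.114  0.987  0.112]
 [ 0.701 -0.16   0.695]
 [ 0.703 -0.001 -0.711]]
```

View pics/s7.png

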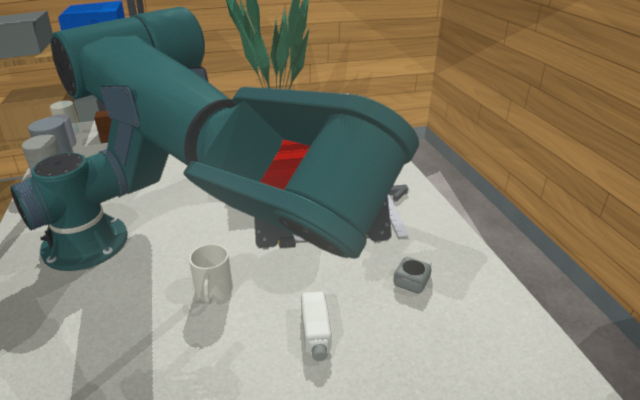

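The gripper leans over the bottle with clear space around the mug (210,275) and tape (412,273). I go down to grasp.

```bash
python3 -m jog '[[[-0.53,0,0.53],[0,0,0]],[[-0.53,0,0.53],[0,0,0]],[[-0.53,0,0.53],[0,0,0]],[[-0.53,0,0.53],[0,0,0]],[[-0.53,0,0.53],[0,0,0]],[[-0.53,0,0.53],[0,0,0]],[[0,0,0],[0,0,0]]]'
python3 -c "
from h import *
print(telemetry.read_state()['q'].round(2))
go([.4747,-.4328,.032],1.407)"
```

```text
time: 31.28
position: [0.4729, -0.429, 0.089]
tool_rot: [-1.917, -1.632, -0.786]
ft_force: [0.3, 0.2, -0.9]
width: 0.0706
gripper_force: 0.0
[-1.06  0.74  0.95  0.52  2.05 -0.8 ]
[-1.07, 0.07, 0.95] toolx yaw 1.408 tilt [0.107, 0.697, -0.709] turnz 0.0
```

```bash
python3 -m jog '[[[-0.4,0.06,0.35],[0,0,0]],[[-0.4,0,0.35],[0,0,0]],[[-0.25,0,0.25],[0,0,0]],[[0,0,0],[0,0,0]],[[0,0,0],[0,0,0]]]'
python3 -m jog '[[[0,0,0],[0,0,0]],[[0,0,0],[0,0,0]],[[0,0,0],[0,0,0]],[[0,0,0],[0,0,0]],[[0,0,0],[0,0,0]],[[0,0,0],[0,0,0]]]' 0.3
python3 -c "
from h import *
go([.4747,-.4328,.032],1.407)"
```

```text
time: 31.7
position: [0.4758, -0.4349, 0.038]
tool_rot: [-1.921, -1.637, -0.79]
ft_force: [0.0, 0.6, 0.9]
width: 0.0703
gripper_force: 0.0
time: 32.2
position: [0.4753, -0.4357, 0.038]
tool_rot: [-1.922, -1.636, -0.79]
ft_force: [-1.8, -0.8, 5.2]
width: 0.0478
gripper_force: 30.0
[-0.06, -0.03, 0.15] toolx yaw 1.411 tilt [0.113, 0.694, -0.711] turnz 0.03
```

```bash
python3 -m jog '[[[0.3,0,-0.3],[0,0,0]],[[0.5,0,-0.5],[0,0,0]],[[0.6,0,-0.6],[0,0,0]],[[0.6,0,-0.6],[0,0,0]],[[0.4,0,-0.4],[0,0,0]],[[0,0,0],[0,0,0]]]'
python3 -m jog '[[[0,0,0],[0,-0.7,0]],[[0,0,0],[0,-0.9,0]],[[0,0,0],[0,-0.9,0]],[[0,0,0],[0,-0.9,0]],[[0,0,0],[0,-0.9,0]],[[0,0,0],[0,-0.9,0]],[[0,0,0],[0,-0.9,0]],[[0,0,0],[0,0,0]]]'
python3 -c "
from h import *
print(telemetry.read_state()['q'].round(2))
go([.4747,-.4328,.17],1.407)"
```

```text
time: 32.7
position: [0.4767, -0.436, 0.1792]
tool_rot: [-1.927, -1.647, -0.79]
ft_force: [0.3, 0.0, -0.8]
width: 0.0475
gripper_force: 30.0
time: 33.37
position: [0.4762, -0.4299, 0.1715]
tool_rot: [-2.362, -2.021, -0.056]
ft_force: [0.8, 1.7, -2.7]
width: 0.0479
gripper_force: 30.0
[-0.84  0.33  1.2   0.04  1.65 -0.68]
[-0.08, -0.03, 0.03] toolx yaw 1.415 tilt [0.006, 0.049, -0.999] turnz 0.07
```

```bash
python3 -m jog '[[[0,0,0],[0,-0.9,0]],[[0,0,0],[0,-0.9,0]],[[0,0,0],[0,-0.9,0]],[[0,0,0],[0,-0.9,0]],[[0,0,0],[0,-0.9,0]],[[0,0,0],[0,-0.9,0]],[[0,0,0],[0,-0.9,0]],[[0,0,0],[0,-0.7,0]]]'
python3 -m jog '[[[0,0,0],[0,0,0]],[[0,0,0],[0,0,0]]]'
python3 look.py side s8 .02 .3 .42 .54 -.55 -.3
python3 -c "
from h import *
print(telemetry.read_state()['q'].round(2))
go([.4747,-.4328,.10],1.407);p,R=tcp();print(p)"
```

```text
time: 34.03
position: [0.4744, -0.4333, 0.1688]
tool_rot: [1.915, 1.63, -0.804]
ft_force: [-1.1, -0.4, -4.9]
width: 0.0477
gripper_force: 30.0
time: 34.2
position: [0.4744, -0.4333, 0.1682]
tool_rot: [1.918, 1.636, -0.801]
ft_force: [-0.5, -0.5, -3.2]
width: 0.048
gripper_force: 30.0
[ 480. -399.] [152. 120.] 89.9 5426 z [0.215 0.287]
[ 458. -310.] [15. 10.] 80.1 15 z [0.284 0.299]
[ 481. -311.] [ 5. 14.] 78.6 16 z [0.273 0.274]
[ 522. -321.] [34. 16.] 73.8 59 z [0.287 0.299]
[ 530. -350.] [ 6. 19.] 82.5 44 z [0.234 0.237]
[-0.48  0.17  1.59 -0.8   1.21 -0.09]
[1.28, -0.01, 1.21] toolx yaw 1.412 tilt [-0.117, -0.699, -0.706] turnz 0.04
[ 0.47493297 -0.43452985  0.17031863]
```

View pics/s8.png

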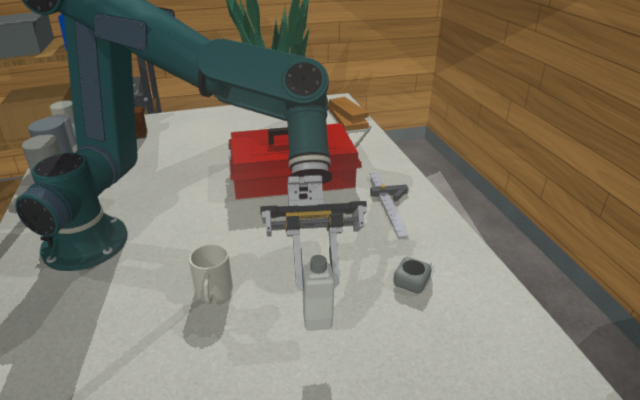

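The bottle (318,300) is held upright and clear of everything, and the lid looks seated. I lower it until it touches.

```bash
python3 -m jog '[[[0.25,0,0.25],[0,0,0]],[[0.45,0,0.45],[0,0,0]],[[0.3,0,0.3],[0,0,0]],[[0.1,0,0.1],[0,0,0]],[[0,0,0],[0,0,0]],[[0,0,0],[0,0,0]]]'
python3 -m jog '[[[0.07,0,0.07],[0,0,0]],[[0.07,0,0.07],[0,0,0]],[[0,0,0],[0,0,0]],[[0,0,0],[0,0,0]]]'
```

```text
time: 34.75
position: [0.4754, -0.4359, 0.1106]
tool_rot: [1.914, 1.626, -0.8]
ft_force: [1.4, -0.2, -3.1]
width: 0.0479
gripper_force: 30.0
time: 35.08
position: [0.4756, -0.435, 0.1025]
tool_rot: [1.913, 1.628, -0.799]
ft_force: [0.5, 0.1, -2.8]
width: 0.0479
gripper_force: 30.0
```

```bash
python3 -m jog '[[[0.07,0,0.07],[0,0,0]],[[0,0,0],[0,0,0]],[[0,0,0],[0,0,0]]]'
python3 -m jog '[[[0.05,0,0.05],[0,0,0]],[[0,0,0],[0,0,0]],[[0,0,0],[0,0,0]]]'
python3 -m jog '[[[0.05,0,0.05],[0,0,0]],[[0,0,0],[0,0,0]],[[0,0,0],[0,0,0]]]'
```

```text
time: 35.33
position: [0.4753, -0.4349, 0.098]
tool_rot: [1.913, 1.629, -0.8]
ft_force: [-0.3, -0.2, -3.1]
width: 0.0478
gripper_force: 30.0
time: 35.58
position: [0.4753, -0.4349, 0.0951]
tool_rot: [1.913, 1.628, -0.8]
ft_force: [-0.5, 0.8, -2.5]
width: 0.0479
gripper_force: 30.0
time: 35.83
position: [0.4754, -0.435, 0.0925]
tool_rot: [1.913, 1.628, -0.8]
ft_force: [0.0, 0.6, -3.8]
width: 0.0476
gripper_force: 30.0
```

```bash
python3 -m jog '[[[0.04,0,0.04],[0,0,0]],[[0,0,0],[0,0,0]],[[0,0,0],[0,0,0]]]'
python3 -m jog '[[[0.04,0,0.04],[0,0,0]],[[0,0,0],[0,0,0]],[[0,0,0],[0,0,0]]]'
```

```text
time: 36.08
position: [0.4756, -0.4357, 0.0923]
tool_rot: [1.912, 1.625, -0.801]
ft_force: [-2.4, 2.2, 4.9]
width: 0.0478
gripper_force: 30.0
time: 36.33
position: [0.4757, -0.4361, 0.0921]
tool_rot: [1.911, 1.623, -0.803]
ft_force: [-3.1, 6.8, 10.9]
width: 0.0479
gripper_force: 30.0
```

```bash
python3 -m jog '[[[-0.04,0,-0.04],[0,0,0]],[[0,0,0],[0,0,0]]]'; python3 -m jog '[[[0,0,0],[0,0,0]],[[0,0,0],[0,0,0]],[[0,0,0],[0,0,0]],[[0,0,-0.3],[0,0,0]],[[0,0,-0.6],[0,0,0]],[[0,0,-0.9],[0,0,0]],[[0,0,-1],[0,0,0]],[[0,0,-0.8],[0,0,0]]]' 0.75
python3 -m jog '[[[0,0,0],[0,0,0]],[[0,0,0],[0,0,0]],[[0,0,0],[0,0,0]],[[0,0,0],[0,0,0]]]'
python3 look.py side s9 .05 .2 .4 .56 -.52 -.37;python3 look.py top t9 .05 .2 .4 .56 -.52 -.37
python3 - <<'E'
from h import *
for c in("top","side"):
    im,D=optics.camera(c);P=cloud(c,D).reshape(-1,3);cv2.imwrite(f"pics/{c}9.png",im)
    P=P[(P[:,0]>.36)&(P[:,0]<.77)&(P[:,1]>.04)&(P[:,1]<.32)]
    for a,b in((.105,.125),(.14,.17)):
        q=P[(P[:,2]>a)&(P[:,2]<b)];r=cv2.minAreaRect((q[:,:2]*1000).astype(np.float32));print(c,a,np.round(r[0],1),np.round(r[1],1),round(r[2],1),np.median(q[:,2]).round(4))
    t=P[(P[:,2]>.105)&(P[:,2]<.125)];A=np.c_[t[:,:2],np.ones(len(t))];print('slope',np.linalg.lstsq(A,t[:,2],rcond=None)[0][:2].round(3))
go([.4,-.2,.2])
cv2.imwrite("pics/fin.png",np.vstack([cv2.imread("pics/top9.png")[60:340,:],cv2.imread("pics/side9.png")[80:380,:]]))
E
```

```text
time: 36.5
position: [0.4759, -0.4357, 0.0922]
tool_rot: [1.912, 1.626, -0.8]
ft_force: [-1.7, 3.8, 7.1]
width: 0.0478
gripper_force: 30.0
time: 37.17
position: [0.4922, -0.3322, 0.1935]
tool_rot: [1.913, 1.628, -0.798]
ft_force: [0.5, -0.2, 0.3]
width: 0.0707
gripper_force: 0.0
time: 37.5
position: [0.4907, -0.3341, 0.1895]
tool_rot: [1.915, 1.63, -0.803]
ft_force: [0.9, 1.3, 0.6]
width: 0.0706
gripper_force: 0.0
[ 472. -451.] [49. 49.] 80.8 1405 z [0.109 0.143]
[ 474. -446.] [47. 49.] 81.7 689 z [0.115 0.145]
top 0.105 [567.2 182.9] [202.3 341.4] 85.6 0.116
top 0.14 [567.5 182.8] [ 23.  130.3] 85.8 0.1565
slope [0.002 0.002]
side 0.105 [564.7 180.6] [209.4 340.3] 85.7 0.1138
side 0.14 [525.5 182.7] [21.8 50.7] 85.2 0.1514
slope [-0.001  0.013]
[1.9, -2.79, -2.27] toolx yaw 1.411 tilt [-0.117, -0.702, -0.703]
```

View pics/fin.png

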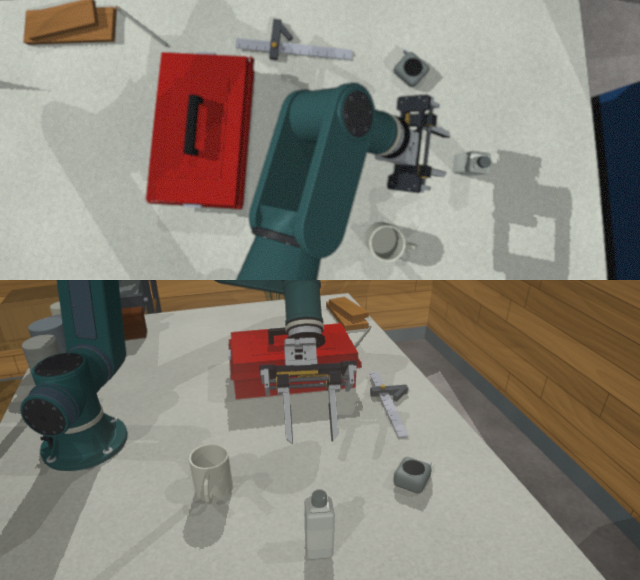

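The final views show the lid seated level at its starting height with its handle at (192,125). The bottle stands upright at (472,162) top and (318,525) side. The mug, square and tape are undisturbed and the robot is clear.

```bash
python3 -c "
from station import order
print(order.job_done())"
```

```text
the job is handed in; nothing more can be done
None
```

The job is handed in: all three clamps found are in the toolbox, the lid is back down on the rim, the glue bottle is upright, and the mug, square and tape measure show no sign of having moved; no verdict came back.

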